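# Start a UV cure of a mosaic tealight holder

## Robot

A 7-joint arm with a two-finger parallel gripper is mounted at the origin on the work surface. World frame = base frame: x ahead of the robot, y to its left, z up, the work surface at z = 0. Lengths are in m, angles in rad, forces in N, time in s.
With the tool pointing down it reaches from about 0.4 to 0.85 m from the base axis. Payload 10.4 kg.
Tool frame: the origin (TCP) lies on the centre line of the jaws, within the pads' length; the fingertips stand 14 mm ahead of it and the grasp point (between the pads) lies 5 mm behind it (manip.tip_reach is the distance from the TCP to the fingertips, in m); z points along the fingers, y is the line along which they close (so a half turn about z gives the same grasp; the last joint's range is limited). The gripper opens to 85 mm and grips with 20 to 120 N. Pads are 22 mm wide; open, the fingers measure 114 mm over their backs; the gripper's body (76 mm by 85 mm) begins 54 mm behind the grasp point. The pads swing forward as they close: fully open they stand 13 mm farther back than shut.
Start: joints at [-1.359, 0.332, -0.065, 1.46, 0.022, 1.35, -0.088], TCP at [0.145, 0.608, 0.245] pointing down, gripper open.
Joint ranges: [-2.6, 2.6], [-0.5, 2.12], [-1.47, 1.34], [0.16, 2.42], [-1.27, 4.41], [0.06, 2.06], [-2.6, 2.6]. Speed limits (rad/s): [2.22, 2.22, 2.79, 2.79, 3.14, 3.14, 3.14].

## Interface

Orientations are given as a unit quaternion [x, y, z, w].
In Python, from workcell import manip gives the robot as it stands.
- The arm moves only by the shell command python3 -m pendant 'ROWS' [FORCE]. ROWS is JSON, a list of rows, each a list of 7 numbers: the shift along the tool's x, y, z in units of 50 mm (1.0 is 50 mm), then the turn, a rotation vector about the tool's x, y, z in units of 8 degrees (1.0 is 8 degrees), then the opening, from -1 (shut) to 1 (fully open), so that 0 is half open. In form: [[dx, dy, dz, ax, ay, az, jaw], ...]. A call has exactly 10 rows; each row is the pose to reach, as a shift and turn from the pose commanded when the call began, along the tool's axes at that moment; what a row does not reach only later rows make up. A row lasts 1/8 s, in which the tool goes at most 62.5 mm and 10.7 degrees, less where a joint would pass 70% of its speed; a pose out of reach is approached as far as the arm can. A call with a gripper value outside its range is refused whole. The fingers move at their own pace and stop on an object; FORCE is the grip in N (left out, the last holds). Time passes only in rows, so rows that repeat a pose let the fingers close, or fill a call up. It gives the time, the measured TCP pose, the force, the opening and the grip force at its end, in the units of the state.
- manip.get_obs(): the state, without advancing time (a new reading comes with each control period).
- manip.camera(name): name is "scene" or "top"; returns (picture, depth): 384x512x3 uint8, red, green, blue; 384x512 float32, m along the optical axis (not along the pixel's ray), 0 where there is no reading.
- manip.get_calibration(name): a dict with "fx", "fy", "cx", "cy" (pixels), "xyz" and "orientation" of the camera in the world. Camera axes: x right, y up, looking along -z (the intrinsics and any distortion apply to the point x, -y, -z); pixel columns grow to the right and rows downward; lengths in m; the calibration is good to about 2 mm. A picture is of the moment at which its call begins. get_calibration takes no time and is no camera call.
- manip.hand_in(): hands the job in; it is judged then, once.
Trained networks look in the newest picture that a camera, given by its name, has taken for a name from the list of things; names that differ only in an ending like _2 or _b are one class to them, and where a whole thing is asked for, a point or a joint stands for the part that bears it (a point fixed in the world has none). Each returns a list of dicts, best first, with "p" (0 to 1); they miss things now and then, are a little off and sometimes report something else, mostly with a low value. They report only what shows in the picture. A call takes as long as a camera call.
- manip.find_in(thing, camera): "box" ([left, top, right, bottom] in pixels, round what is visible of it).
- manip.trace(thing, camera): "pixels" (384x512 bool, what is visible of it) and "box" ([left, top, right, bottom] in pixels, round what is visible of it).
- manip.tip_of(thing, camera): "pixel" ([column, row] in pixels: a listed point, or the origin of a listed thing).
The state is a dict: "clock": time; "joint_pos": joint angles; "joint_velocities": joint speeds; "tau": joint torques, N m; "position": TCP position; "ee_rot": TCP orientation; "ft_force": force on the tool from outside, world axes, zero at the start; "torque": the same for the moment, N m; "grip_width": opening from 0.0 (shut) to 1.0 (fully open); "grasp_force": force on a finger pad.
Only numpy, scipy, OpenCV 4.12 (cv2) and the standard library are available. Lean on these libraries where they do the work, as an engineer would, in place of code of your own. Each camera call takes 0.05 s, during which the arm holds its last target. There are 200 camera calls.

## Task

Start the UV cure of the mosaic tealight holder that stands in the white curing box: push the raised lid fully shut, then switch on the red mains rocker, then the blue turntable rocker, and last press the green start button fully down and let it spring back up. Only push and press: leave the black warm-air rocker off and the red mushroom stop button unpressed, and do not move or pick up any of the loose things around.

Things in the scene. Friction and masses are not known exactly. Their poses are not given: they have to be found in the camera images.
- curing_box: white bench UV curing box, fixed, 300 mm deep (x), 340 wide (y); origin under its centre, on the table; x points from its front (switch deck, facing the robot) to the lid hinge at the back, y to the left. The front 100 mm is a flat deck 100 mm high with a row of controls, left to right: red mains, blue turntable and black warm-air rockers, green start, red mushroom stop
- lid (a joint): lid angle in rad: 0 fully shut, grows as it opens; starts part open at 0.55 to 0.95; stiff hinge, so it stays wherever it is left; about 1 to 5 N at its front edge pushes it down
- lid_hinge (a point): middle of the lid's hinge line, which runs along the box's y axis at the back, 126 mm above the table; fixed to the box
- lid_front (a point): point on the lid's top face, in the middle of its width, 185 mm from the hinge line and 20 mm in from the front edge; 6 mm above the lid's middle plane, in which the hinge line lies. The lid is a flat white frame with an amber window, 340 mm wide, 205 mm long, 12 mm thick; shut, its top is 132 mm above the table
- mains (a joint): red rocker angle in rad: 0 off, 0.40 on; snaps to either end, turning over at the middle (0.20); about 3 to 5 N on the far end of its raised half turns it on
- mains_press (a point): on top of the red rocker's far half (white dash, away from the robot, raised while off), 11 mm beyond the pivot line, which runs along the box's y. Each half is 16 mm long, 22 wide. Off: the far edge is 13 mm above the deck; on: the far half lies level, 7 mm above the deck, and the near half stands up. Press the far half down to switch on
- turntable (a joint): blue rocker angle in rad, same kind as the red one: 0 off, 0.40 on
- turntable_press (a point): the same point on the blue rocker's far half
- warm_air (a joint): black rocker angle in rad, same kind: 0 off; leave it off
- warm_air_press (a point): the same point on the black rocker's far half
- start (a joint): travel of the green start button in m: 0 up, 0.006 fully down; spring return, about 5 N fully down
- start_top (a point): centre of the top of the round green start button, 26 mm wide, 22 mm above the deck when up, in a black collar 42 mm wide and 12 mm high; pressed straight down
- stop (a joint): travel of the red mushroom stop button in m: 0 up; leave it up
- stop_top (a point): centre of the top of the red mushroom stop button, 38 mm wide, 34 mm above the deck, on a yellow collar
- tealight: the piece to be cured: open mosaic-glass tealight holder, 80 mm wide, 58 mm high, standing on the turntable inside the box under the lid; origin at the centre of its underside. Leave it alone
- lamp_globe: loose mosaic lamp globe (98 mm wide, about 125 mm high) on a bronze foot, standing in the grey tray; origin at the centre of its underside. Leave it alone
- bead_bowl: loose patterned white bowl (92 mm wide, 36 mm high) of pale beads, in the grey tray; origin at the centre of its underside. Leave it alone
- chip_bowl: loose patterned white bowl (92 mm wide, 36 mm high) of blue beads, on the table to the right; origin at the centre of its underside. Leave it alone
- glue: loose white glue bottle with orange cap, 48 mm wide, 125 mm high, on the table to the right; origin at the centre of its underside. Leave it alone
- bead_jar: loose striped bead jar with bronze cap, 76 mm wide, 94 mm high, on the table to the right; origin at the centre of its underside. Leave it alone
- brass_cap: loose brass lamp cap, 68 mm wide, 50 mm high, on the table in front of the box; origin at the centre of its underside. Leave it alone
- tweezers: loose steel tweezers, 130 mm long, lying on the table in front of the box; origin at the centre of its underside. Leave it alone

How it is judged:
On the way, in this order (a step that is already met when the one before it is completed fails the run):
1. the lid is pushed fully shut (value of joint lid below 0.03 rad), for 0.2 s.
2. then the red mains rocker is switched on (value of joint mains above 0.3 rad), for 0.1 s.
3. then the blue turntable rocker is switched on (value of joint turntable above 0.3 rad), for 0.1 s.
4. then the green start button is pressed fully down (value of joint start above 0.0045 m and value of joint lid below 0.03 rad and value of joint each of mains, turntable above 0.3 rad), for 0.05 s.
At the end, for the whole second after the job is handed in: lid shut (below 0.03 rad), red and blue rockers on (above 0.3 rad), black rocker off (below 0.1 rad), start and stop buttons back up (less than 1.5 mm down), every loose thing within 25 mm of where it stood and tilted less than 0.5 rad (value of joint lid below 0.03 rad and value of joint each of mains, turntable above 0.3 rad and value of joint warm_air below 0.1 rad and value of joint each of start, stop below 0.0015 m and not (distance of any of tealight, lamp_globe, bead_bowl, chip_bowl, glue, bead_jar, brass_cap, tweezers from where it was at the start of the episode above 0.025 m or angle between any of tealight, lamp_globe, bead_bowl, chip_bowl, glue, bead_jar, brass_cap, tweezers's own z axis and vertical above 0.5 rad)); the robot touches nothing.
It fails at once if a control is operated out of order: a rocker on or start pressed with the lid open, turntable on before mains, start before both rockers are on ((value of joint lid above 0.06 rad and (value of joint any of mains, turntable above 0.2 rad or value of joint start above 0.003 m)) or (value of joint turntable above 0.2 rad and value of joint mains below 0.2 rad) or (value of joint start above 0.003 m and value of joint any of mains, turntable below 0.2 rad)).
It fails at once if the black warm-air rocker is switched on or the stop button is pressed (value of joint warm_air above 0.2 rad or value of joint stop above 0.003 m).
It fails at once if the lid is lifted further open (value of joint lid above 1.1 rad).
It fails at once if a loose thing is moved, lifted or tipped (more than 25 mm or 0.5 rad) (distance of any of tealight, lamp_globe, bead_bowl, chip_bowl, glue, bead_jar, brass_cap, tweezers from where it was at the start of the episode above 0.025 m or angle between any of tealight, lamp_globe, bead_bowl, chip_bowl, glue, bead_jar, brass_cap, tweezers's own z axis and vertical above 0.5 rad).
It also fails if it takes over 51 s, if anything falls off the work surface, if the arm or the gripper's body presses on something with over 40 N, if the wrist force passes 120 N, or if a joint passes its speed limit or range.

## Working session

There is one attempt and no reset: what is moved stays moved. The work goes in short steps, Python scripts to look and compute and a shell command to move; the robot and the scene stay as the last step left them, time stands still between calls to the robot, and variables do not carry over. Pictures are saved under pics/ and viewed, at most 10 in all, crops included, and the job is handed in when it is done.

```bash
mkdir -p pics; ls
cat > h.py <<'E'
from workcell import manip
import numpy as np, cv2
from scipy.spatial.transform import Rotation as R
def ray(cam,px):
    c=manip.get_calibration(cam); 
    d=np.array([(px[0]-c['cx'])/c['fx'],-(px[1]-c['cy'])/c['fy'],-1.])
    return np.array(c['xyz']),R.from_quat(c['orientation']).apply(d)
def at_depth(cam,px,dep):
    o,d=ray(cam,px); u,v=int(round(px[0])),int(round(px[1]))
    w=dep[max(v-1,0):v+2,max(u-1,0):u+2]; w=w[w>0]
    return o+d*np.median(w) if len(w) else None
def at_z(cam,px,z):
    o,d=ray(cam,px); return o+d*(z-o[2])/d[2]
E
python3 - <<'E'
from h import *
o=manip.get_obs(); print(o['clock'],o['position'],o['ee_rot'],o['grip_width'],manip.tip_reach)
for c in('scene','top'):
    im,d=manip.camera(c); cv2.imwrite(f'pics/{c}0.png',im[:,:,::-1]); np.save(f'{c}.npy',d)
    print(c,manip.get_calibration(c))
    for t in('lid_hinge','lid_front','mains_press','turntable_press','warm_air_press','start_top','stop_top'):
        r=manip.tip_of(t,c)
        for q in r[:1]:
            p=at_depth(c,q['pixel'],d); print(t,np.round(q['pixel'],1),round(q['p'],2),None if p is None else p.round(4))
print(manip.get_obs()['clock'])
E
```

```text
pics
0.0 [0.14529665 0.60751863 0.2445168 ] [ 1.17087959e-01  9.93121291e-01 -7.12768630e-04 -5.66485971e-05] 0.9999410202169433 0.014
scene {'fx': 485.54106701313594, 'fy': 485.54106701313594, 'cx': 250.0776560362497, 'cy': 188.01422629246665, 'xyz': array([1.32038636, 0.8748712 , 1.10293035]), 'orientation': array([0.14423905, 0.39413616, 0.85135995, 0.31470307])}
lid_hinge [201.  216.4] 0.79 [0.7719 0.0116 0.1351]
lid_front [233.3 165.3] 0.81 [ 0.6297 -0.0123  0.2352]
mains_press [206. 145.] 0.74 [ 0.6324 -0.1419  0.2393]
turntable_press [179.  128.9] 0.21 [ 0.4723 -0.5625  0.0187]
warm_air_press [238.9 221.2] 0.52 [0.7184 0.119  0.1613]
stop_top [233.2 165.5] 0.49 [ 0.6314 -0.0106  0.2364]
top {'fx': 417.27535185010186, 'fy': 417.27535185010186, 'cx': 258.4574574957962, 'cy': 185.40254200768172, 'xyz': array([0.33650661, 0.00217092, 1.38569179]), 'orientation': array([ 0.05321013, -0.06840925, -0.7015234 ,  0.70735689])}
lid_hinge [243.3 120.3] 0.81 [0.7553 0.0243 0.1496]
lid_front [253.4 152.6] 0.84 [ 0.6287 -0.007   0.2444]
mains_press [212.5 197. ] 0.54 [0.5202 0.1164 0.1144]
turntable_press [229.9 194.3] 0.47 [0.5291 0.0632 0.1144]
warm_air_press [248.4 197.7] 0.66 [0.5199 0.0062 0.1085]
start_top [270.2 196.3] 0.54 [ 0.5226 -0.0605  0.1242]
stop_top [293.2 189.9] 0.47 [ 0.5412 -0.1298  0.1361]
0.8
```

Run:
```python
import cv2
a=cv2.imread('pics/top0.png'); cv2.imwrite('pics/top0c.png',cv2.resize(a[90:270,150:370],None,fx=3.3,fy=3.3,interpolation=cv2.INTER_CUBIC))
```

```text
(no output)
```

View pics/scene0.png

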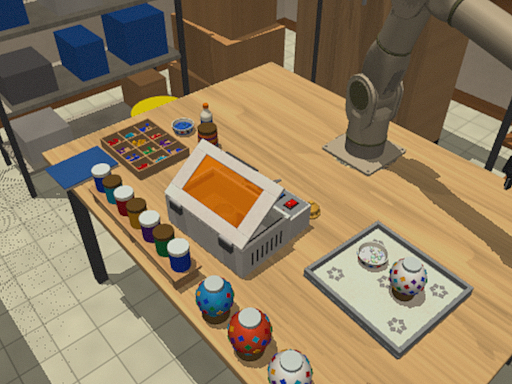

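View pics/top0c.png

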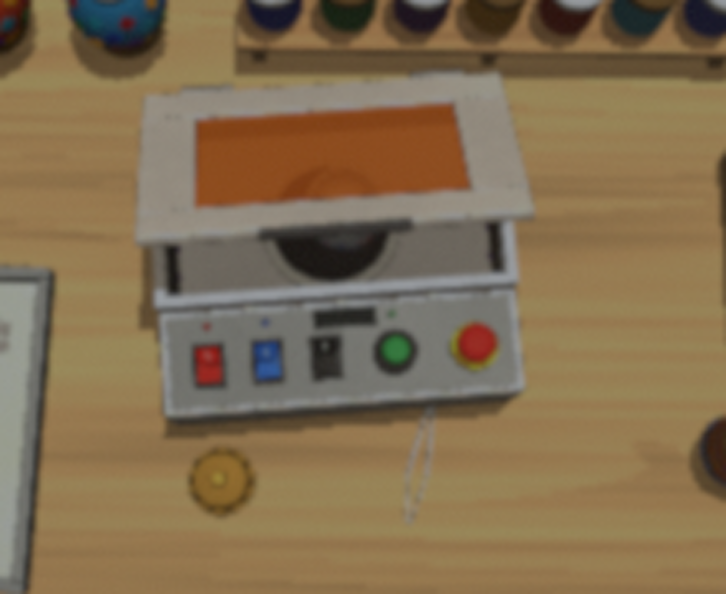

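The scene picture shows the box mid-table, with its lid half open, the tray and globe on the camera's right, and the arm clear. In the top crop the controls sit along row 345–365: red 209, blue 267, black 326, green 396 and stop 476. The deck's front edge is at row 390–416. Next I fit the box pose.

```bash
cat > fit.py <<'E'
from h import *
def px(c): return (c[0]/3.3+150-.35, c[1]/3.3+90-.35)
d=np.load('top.npy')
P={}
for n,c,z in(('red',(209,365),.108),('blue',(267,360),.108),('black',(326,357),.108),('green',(396,351),.122),('stop',(476,344),.134)):
    P[n]=at_z('top',px(c),z); q=at_depth('top',px(c),d); print(n,P[n].round(4),'depth',q.round(4))
for n,c in(('FL',(168,416)),('FR',(523,390))): P[n]=at_z('top',px(c),.1); print(n,P[n].round(4))
for n,c in(('lidFL',(140,240)),('lidFR',(530,213)),('lidBR',(498,76)),('lidBL',(147,98))): print(n,at_depth('top',px(c),d))
A=np.array([P[k][:2] for k in('red','blue','black','green','stop')])
v=np.linalg.svd(A-A.mean(0))[2][0]; v*=np.sign(v[1]); print('ydir',v,'yaw',np.arctan2(-v[0],v[1]))
e=P['FL']-P['FR']; print('front edge len',np.linalg.norm(e),'yaw',np.arctan2(-e[0],e[1]))
# lid plane from depth
yaw=np.arctan2(-v[0],v[1])
pts=[]
for r in range(105,215,8):
  for c in list(range(160,190,6))+list(range(480,495,6)):
    if r<115: continue
    q=at_depth('top',px((c,r)),d); pts.append(q)
pts=np.array(pts); m=pts.mean(0); n=np.linalg.svd(pts-m)[2][2]; n*=np.sign(n[2]); res=(pts-m)@n
k=abs(res)<.006; m=pts[k].mean(0); n=np.linalg.svd(pts[k]-m)[2][2]; n*=np.sign(n[2])
print('lid normal',n,'angle',np.arccos(n[2]),'yaw',np.arctan2(-n[1],-n[0]),'rms',((pts[k]-m)@n).std(),m)
E
python3 fit.py
```

```text
red [0.511  0.1152 0.108 ] depth [0.5107 0.115  0.1102]
blue [0.5162 0.0612 0.108 ] depth [0.5159 0.0611 0.1106]
black [0.5196 0.006  0.108 ] depth [0.5195 0.006  0.1084]
green [ 0.5238 -0.0589  0.122 ] depth [ 0.5235 -0.0588  0.1243]
stop [ 0.5293 -0.1321  0.134 ] depth [ 0.5292 -0.132   0.1347]
FL [0.4637 0.1529 0.1   ]
FR [ 0.4911 -0.1797  0.1   ]
lidFL [0.59744918 0.16340978 0.24915781]
lidFR [ 0.62478507 -0.16670528  0.24922357]
lidBR [ 0.78791628 -0.15516435  0.13443875]
lidBL [0.76245903 0.17814806 0.13126626]
ydir [-0.07150529  0.99744022] yaw 0.07156636743072148
front edge len 0.3337158524619053 yaw 0.08218568591855716
lid normal [0.58148435 0.04851254 0.8121099 ] angle 0.6230373513250892 yaw -3.0583566144901226 rms 0.0008707557499511577 [0.67816038 0.04036342 0.20371708]
```

```bash
python3 -m pendant '[[0,0,-1,0,0,0,-1],[-1.3,-1,-1.7,0,0,0,-1],[-2.5,-2,-1.7,0,0,-0.5,-1],[-3.8,-3,-1.7,0,0,-1,-1],[-5,-4,-1.7,0,0,-1.5,-1],[-6.2,-4.9,-1.7,0,0,-2,-1],[-7.4,-5.8,-1.7,0,0,-2.25,-1],[-8.6,-6.8,-1.7,0,0,-2.25,-1],[-9.8,-7.7,-1.7,0,0,-2.25,-1],[-11,-8.7,-1.7,0,0,-2.25,-1]]'
cat > go.py <<'E'
import sys; from h import *
t=np.array([float(a) for a in sys.argv[1:4]]); o=manip.get_obs(); r=R.from_quat(o['ee_rot'])
b=R.from_matrix(np.array([[-np.cos(.08),-np.sin(.08),0],[-np.sin(.08),np.cos(.08),0],[0,0,-1]]).T)
b=R.from_matrix(np.column_stack([[-np.cos(.08),-np.sin(.08),0],[-np.sin(.08),np.cos(.08),0],[0,0,-1]]))
print('pos',o['position'].round(4),'units',(r.inv().apply(t-o['position'])/.05).round(2),'rot',((r.inv()*b).as_rotvec(degrees=True)/8).round(2),'F',np.round(o['ft_force'],1))
E
python3 go.py .629 -.007 .33
```

```text
clock: 2.05
position: [0.4914, 0.1688, 0.3305]
ee_rot: [-0.04, 0.999, 0.0, 0.0]
ft_force: [1.2, 1.1, 0.3]
grip_width: -0.003
grasp_force: 0.0
pos [0.4914 0.1688 0.3305] units [-2.46 -3.72  0.01] rot [ 0.    0.01 -0.  ] F [1.2 1.1 0.3]
```

```bash
python3 -m pendant '[[-0.9,-1.3,0,0,0,0,-1],[-0.9,-1.3,0,0,0,0,-1],[-0.9,-1.3,0,0,0,0,-1],[-0.9,-1.3,0,0,0,0,-1],[-0.9,-1.3,0,0,0,0,-1],[-0.9,-1.3,0,0,0,0,-1],[-0.9,-1.3,0,0,0,0,-1],[-0.9,-1.3,0,0,0,0,-1],[-0.9,-1.3,0,0,0,0,-1],[-0.9,-1.3,0,0,0,0,-1]]'; python3 go.py .625 -.007 .26
```

```text
clock: 3.3
position: [0.5405, 0.1093, 0.3302]
ee_rot: [-0.04, 0.999, 0.0, 0.0]
ft_force: [-0.9, -1.1, 0.2]
grip_width: -0.004
grasp_force: 0.0
pos [0.5405 0.1093 0.3302] units [-1.5  -2.45  1.4 ] rot [ 0.    0.   -0.01] F [-0.9 -1.1  0.2]
```

```bash
python3 -m pendant '[[-1,-1,0,0,0,0,-1],[-1.5,-2,0,0,0,0,-1],[-1.5,-2.45,0,0,0,0,-1],[-1.5,-2.45,0.3,0,0,0,-1],[-1.5,-2.45,0.7,0,0,0,-1],[-1.5,-2.45,1.1,0,0,0,-1],[-1.5,-2.45,1.1,0,0,0,-1],[-1.5,-2.45,1.1,0,0,0,-1],[-1.5,-2.45,1.1,0,0,0,-1],[-1.5,-2.45,1.1,0,0,0,-1]]'; python3 go.py .625 -.007 .253
python3 -m pendant '[[0.05,0,0.2,0,0,0,-1],[0.1,0,0.4,0,0,0,-1],[0.2,0,0.6,0,0,0,-1],[0.3,0,0.8,0,0,0,-1],[0.4,0,1.0,0,0,0,-1],[0.5,0,1.2,0,0,0,-1],[0.6,0,1.4,0,0,0,-1],[0.65,0,1.6,0,0,0,-1],[0.7,0,1.8,0,0,0,-1],[0.75,0,2.0,0,0,0,-1]]'; python3 go.py .592 -.01 .146
```

```text
clock: 4.55
position: [0.6251, -0.0068, 0.2757]
ee_rot: [-0.04, 0.999, 0.0, 0.0]
ft_force: [-0.3, 0.9, -1.1]
grip_width: 0.001
grasp_force: 0.0
pos [ 0.6251 -0.0068  0.2757] units [ 0.   -0.    0.45] rot [ 0.    0.01 -0.  ] F [-0.3  0.9 -1.1]
clock: 5.8
position: [0.5874, -0.0098, 0.1744]
ee_rot: [-0.04, 0.999, 0.0, 0.0]
ft_force: [2.1, 0.1, 2.1]
grip_width: -0.003
grasp_force: 0.8
pos [ 0.5874 -0.0098  0.1744] units [-0.09 -0.01  0.57] rot [ 0.  0. -0.] F [2.1 0.1 2.1]
```

```bash
python3 -m pendant '[[0,0,0.15,0,0,0,-1],[0,0,0.3,0,0,0,-1],[0,0,0.4,0,0,0,-1],[0,0,0.5,0,0,0,-1],[0,0,0.55,0,0,0,-1],[0,0,0.58,0,0,0,-1],[0,0,0.6,0,0,0,-1],[0,0,0.6,0,0,0,-1],[0,0,0.6,0,0,0,-1],[0,0,0.6,0,0,0,-1]]'; python3 go.py .592 -.01 .146
```

```text
clock: 7.05
position: [0.5876, -0.0099, 0.1461]
ee_rot: [-0.04, 0.999, 0.0, 0.0]
ft_force: [-5.5, 0.3, 9.7]
grip_width: 0.003
grasp_force: 4.9
pos [ 0.5876 -0.0099  0.1461] units [-0.09 -0.01  0.  ] rot [ 0.    0.   -0.01] F [-5.5  0.3  9.7]
```

```bash
python3 -m pendant '[[0,0,0.05,0,0,0,-1],[0,0,0.05,0,0,0,-1],[0,0,-0.4,0,0,0,-1],[0,0,-0.8,0,0,0,-1],[0.5,1,-0.8,0,0,0,-1],[1,2,-0.8,0,0,0,-1],[1,2.4,-0.8,0,0,0,-1],[1,2.4,-0.8,0,0,0,-1],[1,2.4,-0.8,0,0,0,-1],[1,2.4,-0.8,0,0,0,-1]]'; python3 go.py .5244 .1162 .144
python3 - <<'E'
from h import *
im,d=manip.camera('top'); cv2.imwrite('pics/top1.png',cv2.resize(im[90:270,150:370,::-1],None,fx=3.3,fy=3.3,interpolation=cv2.INTER_CUBIC))
for p in((.58,-.07),(.6,-.1),(.72,0),(.6,-.15),(.59,.03)):
    # project
    c=manip.get_calibration('top'); q=R.from_quat(c['orientation']).inv().apply(np.array([*p,.132])-c['xyz'])
    u=(c['cx']+c['fx']*q[0]/-q[2], c['cy']-c['fy']*q[1]/-q[2]); print(p,at_depth('top',u,d).round(4))
E
```

```text
clock: 8.3
position: [0.5286, 0.1043, 0.1851]
ee_rot: [-0.039, 0.999, -0.0, 0.0]
ft_force: [-0.2, 0.2, 0.2]
grip_width: -0.002
grasp_force: 0.0
pos [0.5286 0.1043 0.1851] units [0.07 0.24 0.82] rot [-0.    0.   -0.02] F [-0.2  0.2  0.2]
(0.58, -0.07) [ 0.5795 -0.0699  0.1345]
(0.6, -0.1) [ 0.5992 -0.0997  0.1358]
(0.72, 0) [ 0.7203 -0.      0.131 ]
(0.6, -0.15) [ 0.5997 -0.1498  0.1333]
(0.59, 0.03) [0.5894 0.0299 0.1348]
```

View pics/top1.png

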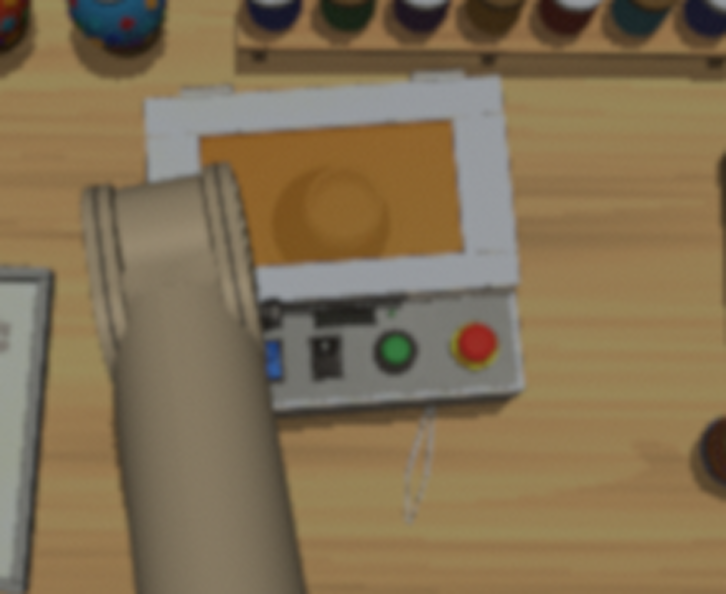

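The picture shows the lid lying flat, with its front edge at row 255–300 and depth readings of 0.131–0.136, as it should be when shut. The arm is over the red rocker, so I press that next.

```bash
python3 -m pendant '[[0.07,0.24,0,0,0,0,-1],[0.07,0.24,0.4,0,0,0,-1],[0.07,0.24,0.8,0,0,0,-1],[0.07,0.24,1,0,0,0,-1],[0.07,0.24,1.1,0,0,0,-1],[0.07,0.24,1.2,0,0,0,-1],[0.07,0.24,1.25,0,0,0,-1],[0.07,0.24,1.28,0,0,0,-1],[0.07,0.24,1.3,0,0,0,-1],[0.07,0.24,1.3,0,0,0,-1]]'; python3 go.py .5244 .1162 .121
```

```text
clock: 9.6
position: [0.5237, 0.1175, 0.121]
ee_rot: [-0.04, 0.999, 0.0, -0.0]
ft_force: [-4.0, -0.8, 8.9]
grip_width: 0.002
grasp_force: 4.4
pos [0.5237 0.1175 0.121 ] units [-0.01 -0.03 -0.  ] rot [ 0.   -0.   -0.01] F [-4.  -0.8  8.9]
```

```bash
python3 -m pendant '[[0,0,-0.4,0,0,0,-1],[0,0,-0.8,0,0,0,-1],[0,-0.5,-0.8,0,0,0,-1],[0,-1.1,-0.8,0,0,0,-1],[0,-1.1,-0.8,0,0,0,-1],[0,-1.1,-0.8,0,0,0,-1],[0,-1.1,-0.8,0,0,0,-1],[0,-1.1,-0.8,0,0,0,-1],[0,-1.1,-0.8,0,0,0,-1],[0,-1.1,-0.8,0,0,0,-1]]'; python3 go.py .5287 .0622 .12
python3 - <<'E'
from h import *
A,_=manip.camera('scene'); B,_=manip.camera('top')
f=lambda i,y,x,h,w:cv2.resize(i[y:y+h,x:x+w,::-1],(400,400),interpolation=cv2.INTER_CUBIC)
cv2.imwrite('pics/m1.png',np.hstack([f(A,160,240,80,80),f(B,160,190,60,60)]))
E
```

```text
clock: 10.85
position: [0.5281, 0.0628, 0.1601]
ee_rot: [-0.04, 0.999, 0.0, -0.0]
ft_force: [-0.2, -0.2, 0.1]
grip_width: 0.003
grasp_force: 0.0
pos [0.5281 0.0628 0.1601] units [-0.01 -0.01  0.8 ] rot [ 0. -0. -0.] F [-0.2 -0.2  0.1]
```

View pics/m1.png

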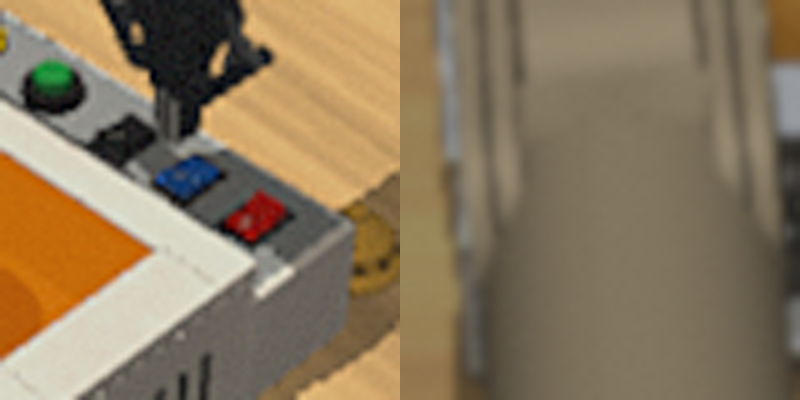

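The left crop shows the red rocker at (260,215) tilted the other way from the blue one at (190,178), and the fingers above the blue. The top view is covered by the arm. The tip stopped at 0.107 m, which matches "on", so I press blue.

```bash
python3 -m pendant '[[0,0,0.3,0,0,0,-1],[0,0,0.5,0,0,0,-1],[0,0,0.6,0,0,0,-1],[0,0,0.7,0,0,0,-1],[0,0,0.75,0,0,0,-1],[0,0,0.78,0,0,0,-1],[0,0,0.8,0,0,0,-1],[0,0,0.8,0,0,0,-1],[0,0,0.8,0,0,0,-1],[0,0,0.8,0,0,0,-1]]'; python3 go.py .5287 .0622 .121
python3 -m pendant '[[0,0,-0.4,0,0,0,-1],[0,0,-0.8,0,0,0,-1],[0,0,-1.2,0,0,0,-1],[0.3,-1,-1.2,0,0,0,-1],[0.3,-2,-1.2,0,0,0,-1],[0.3,-2.4,-1.2,0,0,0,-1],[0.3,-2.4,-1.2,0,0,0,-1],[0.3,-2.4,-1.2,0,0,0,-1],[0.3,-2.4,-1.2,0,0,0,-1],[0.3,-2.4,-1.2,0,0,0,-1]]'; python3 go.py .5238 -.0589 .130
python3 - <<'E'
from h import *
A,_=manip.camera('scene'); B,_=manip.camera('top')
f=lambda i,y,x,h,w:cv2.resize(i[y:y+h,x:x+w,::-1],(400,400),interpolation=cv2.INTER_CUBIC)
cv2.imwrite('pics/m2.png',np.hstack([f(A,160,240,80,80),f(B,165,195,60,60)]))
E
```

```text
clock: 12.2
position: [0.5281, 0.0627, 0.1209]
ee_rot: [-0.04, 0.999, 0.0, -0.0]
ft_force: [-4.6, -0.6, 9.5]
grip_width: -0.004
grasp_force: 4.5
pos [0.5281 0.0627 0.1209] units [-0.01 -0.01 -0.  ] rot [ 0.   -0.   -0.01] F [-4.6 -0.6  9.5]
clock: 13.45
position: [0.5227, -0.0573, 0.1801]
ee_rot: [-0.04, 0.999, 0.0, -0.0]
ft_force: [0.9, -0.3, 0.7]
grip_width: 0.002
grasp_force: 0.0
pos [ 0.5227 -0.0573  0.1801] units [-0.02 -0.03  1.  ] rot [ 0.   -0.    0.01] F [ 0.9 -0.3  0.7]
```

View pics/m2.png

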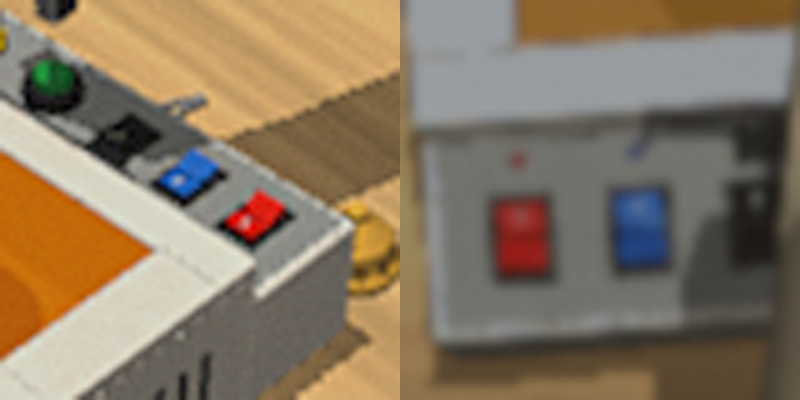

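Both rockers now show the same tilt, bright far half and dark near half (red (520,235), blue (640,230) in the right crop). The fingers are over the green button, so I press start and retract.

```bash
python3 -m pendant '[[0,0,0.4,0,0,0,-1],[0,0,0.7,0,0,0,-1],[0,0,0.85,0,0,0,-1],[0,0,0.95,0,0,0,-1],[0,0,1,0,0,0,-1],[0,0,1.03,0,0,0,-1],[0,0,1.05,0,0,0,-1],[0,0,1.05,0,0,0,-1],[0,0,1.05,0,0,0,-1],[0,0,1.05,0,0,0,-1]]'; python3 go.py .5238 -.0589 .130
```

```text
clock: 14.8
position: [0.5227, -0.0582, 0.1298]
ee_rot: [-0.04, 0.999, 0.001, 0.0]
ft_force: [-13.2, 2.0, 25.8]
grip_width: 0.003
grasp_force: 12.8
pos [ 0.5227 -0.0582  0.1298] units [-0.02 -0.02 -0.  ] rot [ 0.01  0.   -0.01] F [-13.2   2.   25.8]
```

```bash
python3 -m pendant '[[0,0,-0.4,0,0,0,-1],[0,0,-1,0,0,0,-1],[0,0,-1.8,0,0,0,-1],[0,0,-2.6,0,0,0,-1],[0,-1,-3,0,0,0,-1],[0,-2,-3,0,0,0,-1],[0,-3,-3,0,0,0,-1],[0,-4,-3,0,0,0,-1],[0,-4,-3,0,0,0,-1],[0,-4,-3,0,0,0,-1]]'
python3 - <<'E'
from h import *
A,_=manip.camera('scene'); B,d=manip.camera('top')
f=lambda i,y,x,h,w:cv2.resize(i[y:y+h,x:x+w,::-1],(400,400),interpolation=cv2.INTER_CUBIC)
cv2.imwrite('pics/m3.png',np.hstack([f(A,130,200,120,120),f(B,105,180,130,130)]))
print(at_depth('top',(269.7,196),d))
E
```

```text
clock: 16.05
position: [0.5388, -0.2571, 0.2776]
ee_rot: [-0.04, 0.999, 0.0, 0.0]
ft_force: [0.7, 1.4, 0.9]
grip_width: 0.005
grasp_force: 0.0
[ 0.52346841 -0.05891655  0.12463361]
```

View pics/m3.png

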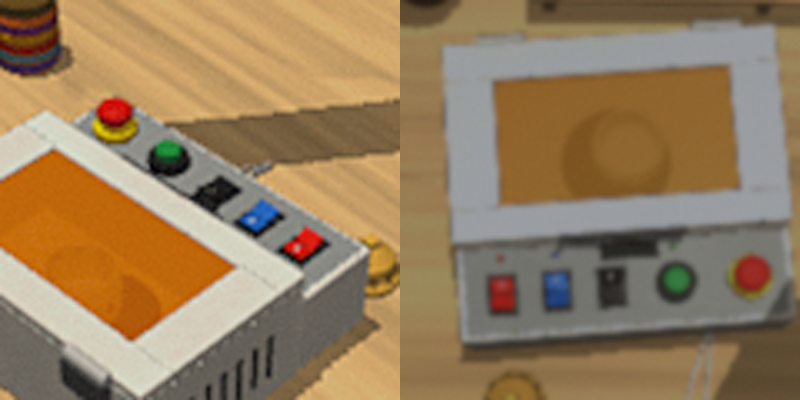

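The picture shows the lid shut, red (502,295) and blue (557,290) on, black (612,287) off, and the green button (677,282) back up: depth reads 0.1246, the same as before the press. The arm touches nothing.

```bash
python3 -c "
from workcell import manip
print(manip.hand_in())"
```

```text
the job is handed in; nothing more can be done
None
```

I handed the job in at about 16 s of robot time: the lid is shut, the red and blue rockers are on, and the green start button was pressed fully down and sprang back up; the black rocker, stop button and loose things were left alone. The hand-in gave no verdict.

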